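# Trip the finishing machine's supply, clear the tools, switch back on

### The job

Press the test button on top of the grey trip box so that its lever drops and the finishing machine is dead. With the power off, stand every loose brush in the mug with its bristles up and every loose awl in the plain steel tin with its spike down, then lift the lever fully back up. Leave the polish tin, the glue bottle and the hammer where they are.

Things in the scene. Friction and masses are not known exactly. Their poses are not given: they have to be found in the camera images.
- tripbox: grey trip box fixed to the bench, 100 mm deep (its x), 130 mm wide (its y), 95 mm high; origin at the centre of its underside; its front, with the lever, faces its own -x, roughly towards the robot
- button_top (a point): centre of the top face of the white test button (26 mm across, in a steel collar 38 mm across and 4 mm high) on the box's top, 107 mm above the bench when not pressed
- test_button (a joint): travel of the test button, m: 0 out, 0.006 fully pressed; sprung, pressed straight down. It trips the lever near the end of its travel, at about 5 N; it springs back when let go
- trip_lever (a joint): angle of the trip lever, rad: 0 fully up (on, 26 degrees above level), 0.9 fully dropped (off, 26 degrees below level). It snaps to whichever end is nearer and stays there; under 2 N at its ball moves it across the middle (0.45)
- lever_ball (a point): centre of the black ball (18 mm across) on the end of the trip lever, an 8 mm steel bar that sticks out of the box's front, 80 mm from pivot to ball; about 105 mm above the bench when up, 35 mm when dropped; 52 mm in front of the box's face at both ends of its swing and 60 mm midway
- lever_pivot (a point): pivot of the trip lever, inside the box 20 mm behind its front face, 70 mm above the bench; the lever swings in the box's own x-z plane about this point, its ball towards the box's -x
- mug: white ceramic mug fixed to the bench, 80 mm outside diameter, 100 mm high, wall 4 mm, inside diameter 72 mm, with a loop handle reaching 37 mm out on its own +y side; origin at the centre of its underside
- mug_in (a point): centre of the mug's inner floor, 5 mm above the bench
- tin: plain round steel tin without handle, fixed to the bench, open on top, 80 mm outside diameter, 100 mm high, wall 4 mm, inside diameter 72 mm; origin at the centre of its underside
- tin_in (a point): centre of the tin's inner floor, 5 mm above the bench
- brush1: brush, 175 mm long, lying flat: plain wooden handle 118 x 13 x 11 mm, then a flat head (steel ferrule, dark bristles) 59 x 19 x 11 mm; 28 to 46 g. Origin on its axis at mid-length (87.5 mm from each end), on the handle 29 mm from the head; x axis along it towards the bristles. Goes in the mug, handle down, bristles up, which leaves it standing some 75 mm out of the mug. May be absent
- brush2: brush, 175 mm long, lying flat: plain wooden handle 118 x 13 x 11 mm, then a flat head (steel ferrule, dark bristles) 59 x 19 x 11 mm; 28 to 46 g. Origin on its axis at mid-length (87.5 mm from each end), on the handle 29 mm from the head; x axis along it towards the bristles. Goes in the mug, handle down, bristles up, which leaves it standing some 75 mm out of the mug. May be absent
- awl1: awl, 175 mm long, lying flat: wooden handle 88 mm long, 22 x 20 mm with rounded edges, then a steel spike 6 mm thick and 87 mm long; 36 to 58 g, balancing in the handle 9 mm from the spike. Origin on its axis at mid-length (87.5 mm from each end), where spike and handle meet; x axis along it towards the handle's end, away from the point. Goes in the tin, spike down, handle up. May be absent
- awl2: awl, 175 mm long, lying flat: wooden handle 88 mm long, 22 x 20 mm with rounded edges, then a steel spike 6 mm thick and 87 mm long; 36 to 58 g, balancing in the handle 9 mm from the spike. Origin on its axis at mid-length (87.5 mm from each end), where spike and handle meet; x axis along it towards the handle's end, away from the point. Goes in the tin, spike down, handle up. May be absent
- polish: flat round shoe-polish tin, 74 mm across, 25 mm high, origin at the centre of its underside; not to be disturbed
- glue: amber glue bottle, 60 mm across, 130 mm high, origin at the centre of its underside; not to be disturbed
- hammer: hammer lying on the bench, 240 mm long; not to be disturbed
Things that resemble listed ones, but are neither listed nor needed, are in the scene too. What is shaped like the tin but blue or purple is not meant.

How it is judged:
By the outcome, as a careful person would: the job done as asked, in the order asked, and still so for the second after the job is handed in, with the robot touching nothing.
Of brush1, brush2, awl1, awl2 only 3 to 4 are there at a start; the rules pass over those that are not, and their reading is None.
At some moment in a run one of brush1, brush2, awl1, awl2 may be knocked a few centimetres aside while the robot is not near it.
Once in a run the grip may slacken for a moment while it holds something.
It also fails if it takes over 210 s, if anything falls off the work surface, if the arm or the gripper's body presses on something with over 40 N, if the wrist force passes 120 N, or if a joint passes its speed limit or range.

### The arm

A 6-joint arm with a two-finger parallel gripper is mounted at the origin on the work surface. World frame = base frame: x ahead of the robot, y to its left, z up, the work surface at z = 0. Lengths are in m, angles in degrees, forces in N, time in s.
With the tool pointing down it reaches from about 0.375 to 0.75 m from the base axis. Payload 9 kg.
Tool frame: the origin (TCP) lies where the fingers leave the gripper's body, on its centre line; the fingertips stand 73 mm ahead of it and the grasp point (between the pads) lies 54 mm ahead of it (robot.tip_reach is the distance from the TCP to the fingertips, in m); z points along the fingers, y is the line along which they close (so a half turn about z gives the same grasp; the last joint's range is limited). The gripper opens to 85 mm and grips with 20 to 120 N. Pads are 22 mm wide; open, the fingers measure 114 mm over their backs; the gripper's body (76 mm by 85 mm) begins 54 mm behind the grasp point. The pads swing forward as they close: fully open they stand 13 mm farther back than shut.
Start: joints at [61.152, 5.964, 5.575, 89.605, 0, 77.527], TCP at [0.169, 0.576, 0.304] pointing down, gripper open.
Joint ranges: [-171.21, 171.21], [-48.23, 106.86], [-62.78, 66.21], [-105.2, 120.99], [-86.42, 89.51], [-180, 180]. Speed limits (degrees/s): [127.2, 127.2, 147.25, 180, 180, 180].

### API

Orientations are given as [roll, pitch, yaw] about the fixed x, y, z axes, in that order (R = Rz(yaw) Ry(pitch) Rx(roll)).
In Python, from plant import robot gives the robot as it stands. Calls block until the motion is done:
- robot.move_pose(position, orientation): joint-space move of the TCP to a pose.
- robot.line_to(position, vel=0.15, rotation=None, guard=None): straight line of the TCP; rotation=None keeps the orientation; vel is the mean speed in m/s. With guard (N) it stops when the force on the tool has changed by that much, and returns True; else False.
- robot.goto_joints(angles): joint-space move.
- robot.set_gripper(opening): finger opening in m; the grip force is fixed at half the most; returns when the fingers have stopped.
- robot.pause(seconds).
- robot.ik(position, orientation): joint angles nearest the present ones, or None.
- robot.observe(): the state.
- robot.grab_frame(name): name is "scene" or "top" or "wrist"; returns the picture (400x640x3 uint8, blue, green, red); there is no depth.
- robot.get_calibration(name): a dict with "vertical_fov" (degrees; the focal length in pixels is half the picture's height over the tangent of half this angle, whatever the lens; pixels are square), "cx", "cy" (the principal point, pixels), "rvec" (rotation vector, rad) and "tvec" (3), from world to camera coordinates, as OpenCV has them. Camera axes: x right, y down, z forward; pixel columns grow to the right and rows downward; lengths in m; the calibration is good to about 2 mm. The wrist camera is an equidistant fisheye: a pixel r from the principal point sees the ray r / f radians off the axis. A picture is of the moment at which its call begins: read the wrist's pose just before it. get_calibration takes no time and is no camera call; for the wrist camera it gives the pose at the moment of the call.
A pose or a line that the arm cannot do raises robot.IKError and nothing moves.
- robot.job_done(): hands the job in; it is judged then, once.
The state is a dict: "time": time; "q": joint angles; "qvel": joint speeds; "joint_torque": joint torques, N m; "tool_pos": TCP position; "tcp_rot": TCP orientation; "ft_force": force on the tool from outside, world axes, zero at the start; "torque": the same for the moment, N m; "gripper_width": finger opening in m; "gripper_force": force on a finger pad.
Only numpy, scipy, OpenCV 4.12 (cv2) and the standard library are available. Lean on these libraries where they do the work, as an engineer would, in place of code of your own. Each camera call takes 0.05 s, during which the arm holds its last target. There are 200 camera calls.

## Working session

There is one attempt and no reset: what is moved stays moved. The work goes in short steps, each a Python script; the robot and the scene stay as the last script left them, time stands still between calls to the robot, and variables do not carry over. Pictures are saved under pics/ and viewed, at most 14 in all, crops included, and the job is handed in when it is done.

```bash
ls; mkdir -p pics; python3 - <<'E'
from plant import robot
import cv2
for n in("top","scene"):
    im=robot.grab_frame(n); cv2.imwrite(f"pics/{n}0.png",im); print(n,robot.get_calibration(n))
o=robot.observe(); print(o)
E
```

```text
pics
top {'vertical_fov': 53.416601265343736, 'cx': 314.8824313831359, 'cy': 206.56394864044975, 'rvec': array([ 2.00631877, -2.22405407,  0.22040715]), 'tvec': array([0.06282279, 0.62152409, 0.97296354])}
scene {'vertical_fov': 48.18126008257224, 'cx': 325.06232178135986, 'cy': 193.01504481130095, 'rvec': array([ 1.3108884 ,  2.20334163, -0.94410819]), 'tvec': array([ 0.27603761, -0.29925541,  1.61651804])}
{'time': 0.1, 'q': array([6.11523676e+01, 5.99541299e+00, 5.53147592e+00, 8.96057450e+01,
       2.62759162e-04, 7.75244694e+01]), 'qvel': array([-0.03632177,  0.03403862,  0.16076718,  0.07356786, -0.00914675,
        0.02919382]), 'joint_torque': array([ 6.13569369e-03, -5.58206069e+01,  5.04721427e+01,  1.29098562e-02,
       -3.19302681e-04, -1.95585466e-05]), 'tool_pos': array([0.16902803, 0.57546954, 0.30319746]), 'tcp_rot': array([-1.79932020e+02, -1.53094520e-02,  1.63627889e+02]), 'ft_force': array([-0.67628583, -0.39644416,  0.21513138]), 'torque': array([-0.0107663 ,  0.02268947, -0.06039459]), 'gripper_force': 0.0, 'gripper_width': 0.08534203952017944}
```

View pics/top0.png

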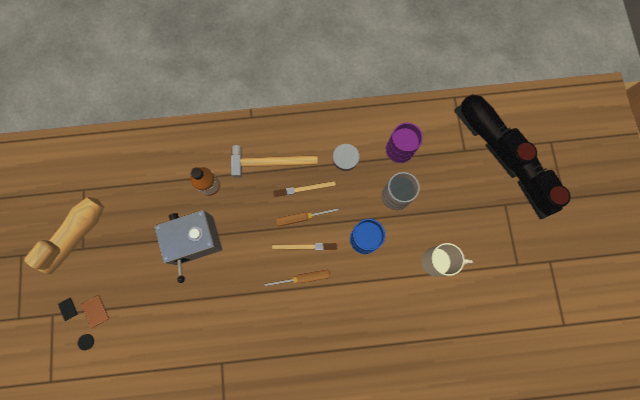

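View pics/scene0.png

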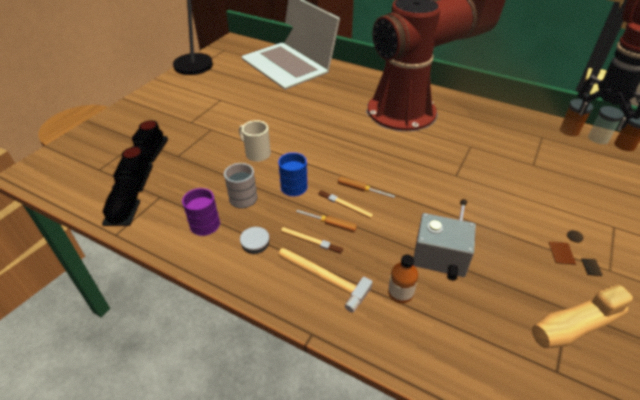

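The top view shows all four tools. Possible confusions, by top-view pixel:
- **Tin:** grey steel tin (402,190), with blue (367,236) and purple (404,140) look-alikes. I choose the grey one.
- **Mug:** white mug with a handle (445,260); there is only one.
- **Brushes:** head ends at (280,192) and (331,246).
- **Awls:** points at (338,210) and (265,285).
- **Button:** white, (195,234). The black knob (174,216) on the back of the box isn't the lever; the lever ball is at (181,279).

```bash
cat > lib.py <<'E'
import numpy as np, cv2
from plant import robot
def cam(n):
    c=robot.get_calibration(n); c["R"]=cv2.Rodrigues(np.array(c["rvec"],float))[0]; c["t"]=np.array(c["tvec"],float).ravel()
    c["f"]=200/np.tan(np.radians(c["vertical_fov"])/2); c["fish"]=n=="wrist"; c["o"]=-c["R"].T@c["t"]; return c
def ray(c,p):
    x=(p[0]-c["cx"])/c["f"]; y=(p[1]-c["cy"])/c["f"]
    if c["fish"]:
        r=np.hypot(x,y)+1e-12; d=np.array([np.sin(r)*x/r,np.sin(r)*y/r,np.cos(r)])
    else: d=np.array([x,y,1.])
    d=c["R"].T@d; return d/np.linalg.norm(d)
def plane(c,p,z):
    d=ray(c,p); return c["o"]+d*(z-c["o"][2])/d[2]
def tri(obs):
    A=np.zeros((3,3));b=np.zeros(3)
    for c,p in obs:
        d=ray(c,p);M=np.eye(3)-np.outer(d,d);A+=M;b+=M@c["o"]
    x=np.linalg.solve(A,b)
    return x,[1e3*np.linalg.norm(np.cross(ray(c,p),x-c["o"])) for c,p in obs]
def proj(c,X):
    v=c["R"]@np.asarray(X,float)+c["t"]
    if c["fish"]:
        r=np.hypot(v[0],v[1]); k=np.arctan2(r,v[2])/max(r,1e-9); return np.array([c["cx"]+c["f"]*k*v[0],c["cy"]+c["f"]*k*v[1]])
    return np.array([c["cx"]+c["f"]*v[0]/v[2],c["cy"]+c["f"]*v[1]/v[2]])
def rect(im,c,x0,x1,y0,y1,z,s):
    """orthographic resampling of plane z, s px/m; up=+x, left=+y"""
    H,W=int((x1-x0)*s),int((y1-y0)*s)
    X=x1-(np.arange(H)+.5)/s; Y=y1-(np.arange(W)+.5)/s
    XX,YY=np.meshgrid(X,Y,indexing="ij")
    v=np.stack([XX,YY,np.full_like(XX,z)],-1)@c["R"].T+c["t"]
    r=np.hypot(v[...,0],v[...,1])
    k=np.arctan2(r,v[...,2])/np.maximum(r,1e-9) if c["fish"] else 1/v[...,2]
    return cv2.remap(im,(c["cx"]+c["f"]*k*v[...,0]).astype(np.float32),(c["cy"]+c["f"]*k*v[...,1]).astype(np.float32),cv2.INTER_LINEAR)
E
python3 - <<'E'
from lib import *
np.set_printoptions(precision=3,suppress=True)
t,s=cam("top"),cam("scene")
for n,p,q in [("button",(195,234),(435,226)),("ball",(181,279),(463,202)),("mugrim",(447,260),(256,125)),("tinrim",(404,187),(240,170)),("brushA head",(275,193),(342,250)),("brushA tail",(335,184),(282,231)),("brushB head",(337,246),(320,193)),("brushB tail",(272,247),(372,215)),("awlA pt",(338,210),(297,212)),("awlA end",(277,221),(356,227)),("awlB pt",(265,285),(395,195)),("awlB end",(330,274),(339,182)),("glue",(197,173),(406,261)),("polish",(346,156),(255,236)),("hammerhd",(236,160),(359,293)),("hammertl",(318,159),(281,252))]:
    x,e=tri([(t,p),(s,q)]); print(n,x,np.round(e,1),np.hypot(*x[:2]).round(3))
w=cam("wrist");o=robot.observe();print(w["o"],w["R"],o["tool_pos"],w["f"],w["cx"],w["cy"])
print(cv2.Rodrigues(np.eye(3))[0].ravel())
E
```

```text
button [0.579 0.301 0.098] [1.3 1.3] 0.653
ball [0.472 0.338 0.104] [1.2 1.2] 0.581
mugrim [ 0.452 -0.306  0.109] [1.6 1.6] 0.546
tinrim [ 0.643 -0.229  0.105] [0.4 0.4] 0.682
brushA head [0.685 0.105 0.006] [1.1 1.1] 0.693
brushA tail [ 0.697 -0.066 -0.002] [1.2 1.2] 0.7
brushB head [ 0.522 -0.05   0.   ] [1.4 1.4] 0.524
brushB tail [0.537 0.124 0.008] [0.4 0.4] 0.551
awlA pt [ 0.621 -0.065  0.003] [0.7 0.7] 0.625
awlA end [0.605 0.105 0.015] [1.2 1.2] 0.614
awlB pt [0.439 0.15  0.013] [0.2 0.2] 0.464
awlB end [ 0.45  -0.023 -0.003] [0.5 0.5] 0.451
glue [0.73  0.283 0.12 ] [2.1 2.1] 0.782
polish [ 0.766 -0.103  0.027] [0.6 0.6] 0.772
hammerhd [0.788 0.203 0.019] [0.8 0.8] 0.814
hammertl [ 0.769 -0.024  0.013] [0.5 0.5] 0.77
[0.104 0.594 0.374] [[ 0.282  0.959 -0.001]
 [ 0.926 -0.272  0.264]
 [ 0.253 -0.075 -0.965]] [0.169 0.575 0.303] 309.70691628693146 322.11630804710467 198.09084939589377
[0. 0. 0.]
```

```bash
python3 - <<'E'
from lib import *
import pickle
D={}
for n,y in(("A",0.14),("B",-0.12)):
    robot.move_pose([0.53,y,0.33],[180,0,180]); robot.pause(0.3)
    c=cam("wrist"); im=robot.grab_frame("wrist"); D[n]=(c,im); cv2.imwrite(f"pics/w{n}.png",im)
pickle.dump(D,open("d.pkl","wb"))
v=[rect(D[n][1],D[n][0],0.41,0.73,-0.10,0.17,0.006,1450) for n in "AB"]
cv2.imwrite("pics/tools.png",np.hstack(v)); print(v[0].shape,robot.observe()["time"])
tb=rect(D["A"][1],D["A"][0],0.42,0.72,0.2,0.42,0.1,1500); mt=rect(D["B"][1],D["B"][0],0.38,0.72,-0.4,-0.16,0.1,1500)
h=450; cv2.imwrite("pics/fix.png",np.hstack([tb,np.zeros((450,10,3),np.uint8),mt[:450]])) if 0 else cv2.imwrite("pics/fix.png",np.hstack([np.vstack([tb,np.zeros((60,330,3),np.uint8)]),mt]))
print(tb.shape,mt.shape)
E
```

```text
(464, 391, 3) 3.8583Traceback (most recent call last):
  File "<stdin>", line 11, in <module>
    return _nx.concatenate(arrs, 0, dtype=dtype, casting=casting)
           ~~~~~~~~~~~~~~~^^^^^^^^^^^^^^^^^^^^^^^^^^^^^^^^^^^^^^^
ValueError: all the input array dimensions except for the concatenation axis must match exactly, but along dimension 1, the array at index 0 has size 329 and the array at index 1 has size 330
```

View pics/tools.png

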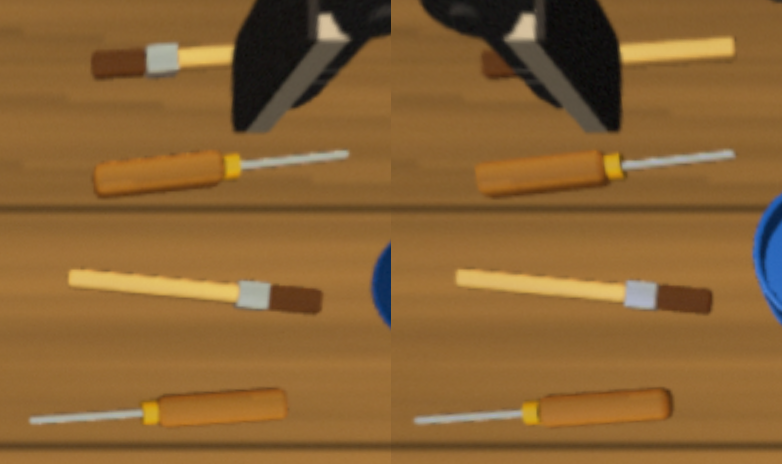

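```bash
python3 - <<'E'
from lib import *
import pickle
np.set_printoptions(precision=4,suppress=True)
D=pickle.load(open("d.pkl","rb"))
def P(n,p): 
    return D[n][0],proj(D[n][0],[.73-p[1]/1450,.17-p[0]/1450,.006])
for n,a,b in [("brushA head",(92,63),(91,64)),("awlA pt",(349,154),(343,154)),("awlA end",(94,180),(85,178)),("awlA ferr",(232,166),(223,165)),("brushB tail",(68,277),(65,277)),("brushB head",(322,300),(321,300)),("brushB ferr",(238,294),(235,294)),("awlB pt",(30,421),(24,421)),("awlB end",(287,404),(280,404)),("awlB ferr",(150,412),(140,412))]:
    x,e=tri([P("A",a),P("B",b)]); print(n,x,np.round(e,1))
tb=rect(D["A"][1],D["A"][0],0.42,0.72,0.2,0.42,0.1,1500); mt=rect(D["B"][1],D["B"][0],0.38,0.72,-0.4,-0.16,0.1,1500)
c=np.zeros((510,tb.shape[1]+mt.shape[1],3),np.uint8); c[:tb.shape[0],:tb.shape[1]]=tb; c[:mt.shape[0],tb.shape[1]:]=mt
cv2.imwrite("pics/fix.png",c); print(tb.shape,mt.shape)
E
```

```text
brushA head [0.6856 0.1067 0.0072] [0.3 0.3]
awlA pt [ 0.6213 -0.0674  0.0122] [0. 0.]
awlA end [0.6032 0.1059 0.0151] [0.6 0.6]
awlA ferr [0.6123 0.013  0.0152] [0.3 0.3]
brushB tail [0.5384 0.1232 0.0091] [0. 0.]
brushB head [ 0.5229 -0.0516  0.007 ] [0. 0.]
brushB ferr [0.5267 0.0069 0.0091] [0. 0.]
awlB pt [0.44   0.1492 0.0122] [0. 0.]
awlB end [ 0.4516 -0.0249  0.0132] [0. 0.]
awlB ferr [0.4463 0.0684 0.0162] [0. 0.]
(450, 329, 3) (509, 360, 3)
```

View pics/fix.png

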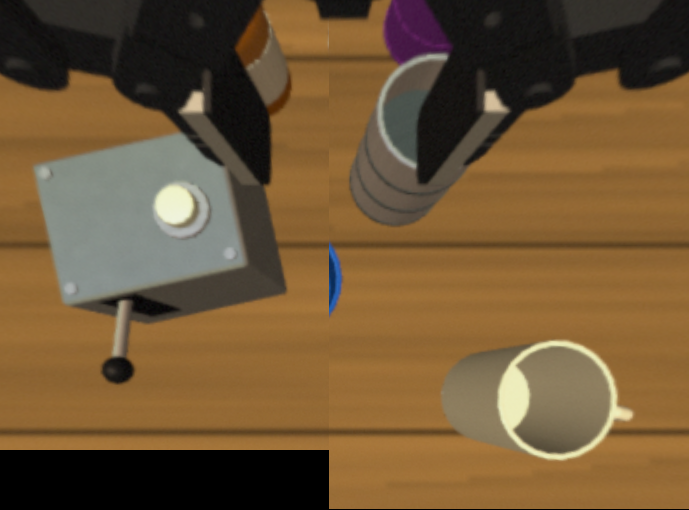

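The left half of the picture shows the trip box with the button at (175,204) and the lever ball up at (118,370). The right half shows the grey tin rim centred near (439,114) and the mug rim at (558,400). Triangulated heights agree with the text: tools 7–16 mm, rims about 105 mm, ball 104 mm, button about 100 mm. Next I press the button and check which pick and place poses are reachable.

```bash
cat >> lib.py <<'E'
from scipy.spatial.transform import Rotation as Ro
def rpy(x,z):
    x,z=np.array(x,float),np.array(z,float); y=np.cross(z,x)
    return Ro.from_matrix(np.stack([x,y,z],1)).as_euler("xyz",degrees=True)
def pick_rot(a,s): return rpy(s*np.array([a[0],a[1],0])/np.hypot(*a[:2]),[0,0,-1])
def place_rot(psi,tilt,s):
    p,t=np.radians([psi,tilt]); h=np.array([np.cos(p),np.sin(p),0])
    u=h*np.sin(t)+np.array([0,0,np.cos(t)]); z=h*np.cos(t)-np.array([0,0,np.sin(t)])
    return rpy(s*u,z),u,z
E
python3 - <<'E'
from lib import *
np.set_printoptions(precision=3,suppress=True)
robot.set_gripper(0)
b=np.array([.580,.300]); R=[180,0,180]
robot.move_pose([*b,.26],R); robot.line_to([*b,.19],vel=.1); robot.pause(.2)
print(robot.tip_reach,robot.observe()["ft_force"],robot.observe()["gripper_width"])
g=robot.line_to([*b,.171],vel=.02,guard=14); o=robot.observe(); print(g,o["tool_pos"],o["ft_force"])
robot.pause(.3); robot.line_to([*b,.26]); t=cam("top"); im=robot.grab_frame("top"); s=robot.grab_frame("scene")
cv2.imwrite("pics/l1.png",np.hstack([cv2.resize(im[180:300,130:250],(400,400)),cv2.resize(s[160:280,390:510],(400,400))]))
for nm,P,d in(("tin",[.643,-.231],.067),("mug",[.4525,-.309],.0715)):
  for s_ in(1,-1):
    for tilt in(10,20,30):
      ok=[]
      for psi in range(-90,61,15):
        R,u,z=place_rot(psi,tilt,s_)
        q=[robot.ik(np.array([*P,h])-d*z,R) for h in(.13,.28)]
        if all(v is not None for v in q): ok.append((psi,np.round(q[0]).astype(int).tolist()))
      print(nm,s_,tilt,ok)
E
```

```text
0.0726 [-0.501 -0.259  0.734] -0.0003223628566618189
True [0.58  0.3   0.174] [-1.303 -1.206  7.286]
tin 1 10 [(-90, [-6, 19, -21, 20, -78, -121]), (-75, [-8, 7, -43, -26, -65, -158]), (-60, [-12, -3, -57, -39, -47, -169]), (15, [-56, -12, -60, -19, 69, 153]), (30, [-58, 7, -32, 39, 80, 102]), (45, [-57, 43, 9, 106, 74, 39])]
tin 1 20 [(-90, [-7, 17, -16, 38, -69, -110]), (-75, [-9, -1, -39, 3, -59, -143]), (-60, [-14, -14, -55, -13, -43, -160]), (15, [-55, -18, -54, 11, 62, 137]), (30, [-57, 4, -29, 47, 70, 100]), (45, [-56, 30, 0, 88, 67, 60])]
tin 1 30 [(-90, [-9, 14, -13, 47, -59, -108]), (-75, [-11, -3, -34, 22, -51, -135]), (-60, [-15, -18, -49, 7, -37, -154]), (-45, [-22, -31, -61, 2, -20, -168]), (0, [-48, -34, -60, 14, 40, 151]), (15, [-52, -18, -47, 28, 53, 130]), (30, [-54, 1, -27, 52, 59, 102]), (45, [-54, 22, -4, 80, 59, 72]), (60, [-52, 41, 20, 102, 53, 51])]
tin -1 10 [(-90, [-6, 19, -21, 20, -78, 59]), (-75, [-8, 7, -43, -26, -65, 22]), (-60, [-12, -3, -57, -39, -47, 11]), (15, [-56, -12, -60, -19, 69, -27]), (30, [-58, 7, -32, 39, 80, -78]), (45, [-57, 43, 9, 106, 74
[... 495 characters left out ...]
 [-54, 22, -4, 80, 59, -108]), (60, [-52, 41, 20, 102, 53, -129])]
mug 1 10 [(15, [-85, 11, -32, 91, 76, 45])]
mug 1 20 [(-90, [-20, -25, -59, 14, -62, -136]), (15, [-83, -5, -39, 77, 69, 68]), (30, [-81, 18, -18, 98, 62, 42])]
mug 1 30 [(-90, [-23, -28, -53, 31, -53, -130]), (15, [-80, -15, -41, 72, 60, 81]), (30, [-78, 7, -22, 89, 55, 57]), (45, [-75, 23, -5, 103, 49, 41])]
mug -1 10 [(15, [-85, 11, -32, 91, 76, -135])]
mug -1 20 [(-90, [-20, -25, -59, 14, -62, 44]), (15, [-83, -5, -39, 77, 69, -112]), (30, [-81, 18, -18, 98, 62, -138])]
mug -1 30 [(-90, [-23, -28, -53, 31, -53, 50]), (15, [-80, -15, -41, 72, 60, -99]), (30, [-78, 7, -22, 89, 55, -123]), (45, [-75, 23, -5, 103, 49, -139])]
```

View pics/l1.png

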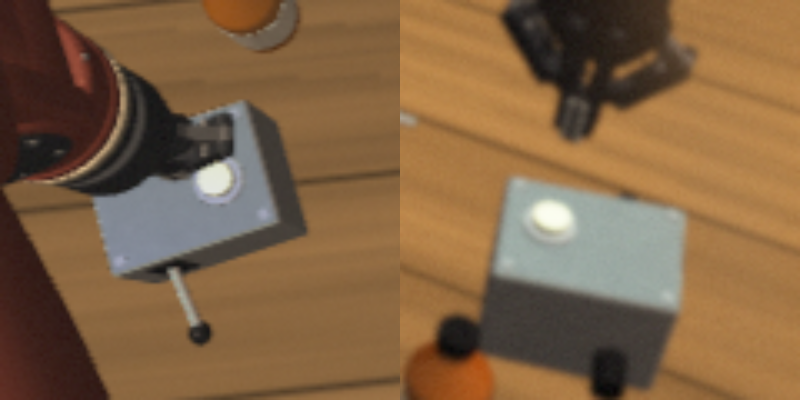

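The lever has dropped: it no longer shows above the box in the scene view, and in the top view the ball is now at about (190,280). Next is the first awl, with a check for displacement beforehand.

```bash
cat >> lib.py <<'E'
import pickle
# bottom end (goes down), top end
IT={"awlA":([.6213,-.0674],[.6032,.1059]),"awlB":([.4400,.1492],[.4516,-.0249]),
    "brushA":([.697,-.067],[.6856,.1067]),"brushB":([.5384,.1232],[.5229,-.0516])}
PL={"awl":([.643,-.231],30,20,.130,.067),"brush":([.4525,-.309],20,20,.105,.0715)}
def look(names,fn=None,full=True):
    robot.move_pose([.53,-.12,.33],[180,0,180])
    if full: robot.set_gripper(.085)
    robot.pause(.2); c=cam("wrist"); im=robot.grab_frame("wrist")
    r=[.41,.73,-.10,.17,.006,1450]; c0,im0=pickle.load(open("d.pkl","rb"))["B"]
    v0,v=rect(im0,c0,*r),rect(im,c,*r); d=cv2.absdiff(cv2.GaussianBlur(v0,(0,0),2),cv2.GaussianBlur(v,(0,0),2)).max(2)
    for n in names:
        m=np.zeros(d.shape,np.uint8); e=[(int((.17-p[1])*1450),int((.73-p[0])*1450)) for p in IT[n]]
        cv2.line(m,e[0],e[1],255,26); print(n,"diff mean %.1f p95 %.0f"%(d[m>0].mean(),np.percentile(d[m>0],95)))
    if fn: cv2.imwrite(fn,v)
    return v,c,im
def pick(n):
    b,t=map(np.array,IT[n]); a=(t-b)/np.linalg.norm(t-b); P,psi,tilt,L,d=PL[n[:-1]]
    p=b+a*L; best=None
    for s in(1,-1):
        R=pick_rot(a,s); q=robot.ik([*p,.20],R); q2=robot.ik(np.array([*P,.3]),place_rot(psi,tilt,s)[0])
        if q is None or q2 is None: continue
        k=abs(q[5]-q2[5]); best=min(best,(k,s)) if best else (k,s)
    s=best[1]; R=pick_rot(a,s)
    robot.set_gripper(.05); robot.move_pose([*p,.20],R); robot.line_to([*p,.10],vel=.15); robot.line_to([*p,.0765],vel=.04,guard=10)
    o=robot.observe(); robot.set_gripper(0); w=robot.observe()
    print(n,"s",s,"dJ6",best[0],"z",o["tool_pos"],"w",w["gripper_width"],w["gripper_force"])
    robot.line_to([*p,.22],vel=.12); print("lifted w",robot.observe()["gripper_width"])
    return s
def target(n,s,lat,fwd=.012,drop=.012):
    P,psi,tilt,L,d=PL[n[:-1]]; R,u,z=place_rot(psi,tilt,s); h=np.array([np.cos(np.radians(psi)),np.sin(np.radians(psi)),0]); l=np.array([-h[1],h[0],0])
    rim=np.array([*P,.1])+fwd*h+lat*l
    bot=rim-u*(.1-drop)/u[2]; return bot+u*L-d*z,R,u,z
def above(n,s,lat,**k):
    T,R,u,z=target(n,s,lat,**k); robot.move_pose(T+.13*u+np.array([0,0,.02]),R); robot.pause(.2)
    o=robot.observe(); print("above w",o["gripper_width"],o["ft_force"],"t",o["time"])
E
python3 - <<'E'
from lib import *
look(IT)
s=pick("awlB"); above("awlB",s,-.018)
a=robot.grab_frame("scene"); b=robot.grab_frame("wrist")
cv2.imwrite("pics/h1.png",np.hstack([cv2.resize(a[20:270,120:370],(400,400)),cv2.resize(b[:,120:520],(400,400))]))
E
```

```text
awlA diff mean 1.2 p95 3
awlB diff mean 1.2 p95 3
brushA diff mean 4.9 p95 21
brushB diff mean 1.1 p95 3
awlB s -1 dJ6 134.38429355622293 z [0.44864218 0.01948731 0.0765144 ] w 0.02065553621630446 59.755529165267944
lifted w 0.020586460607687075
above w 0.020388091623426495 [ 0.96839107  0.29473731 -1.13314833] t 19.2417
```

View pics/h1.png

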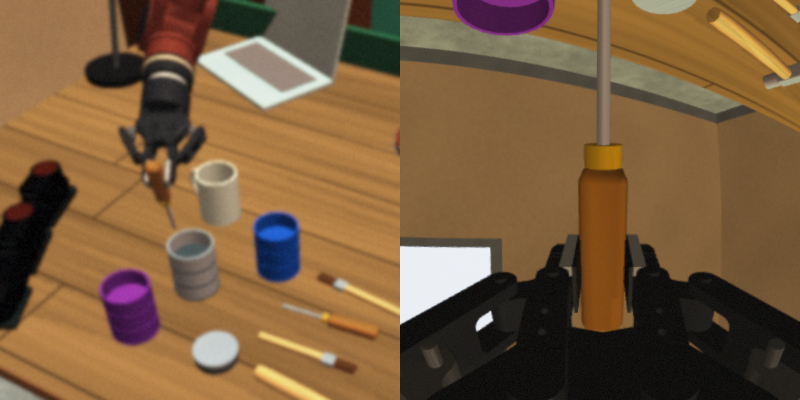

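The left half (scene) shows the awl held over the grey tin, spike down. The right half (wrist) shows it straight in the grip, with the ferrule at (603,156). I lower and release it.

```bash
cat >> lib.py <<'E'
def put(n,s,lat,drop,fwd=.012,op=.042):
    T,R,u,z=target(n,s,lat,fwd,drop); robot.line_to(T+.13*u,vel=.1)
    g=robot.line_to(T,vel=.06,guard=8); o=robot.observe(); print("down guard",g,"short",np.linalg.norm(T-o["tool_pos"]),"w",o["gripper_width"],o["ft_force"])
    robot.set_gripper(op); robot.pause(.3); p=robot.observe()["tool_pos"]
    robot.line_to(p-.09*z,vel=.1); robot.line_to(p-.09*z+np.array([0,0,.15]),vel=.2); print("t",robot.observe()["time"])
def shot(fn):
    a=robot.grab_frame("scene"); b=robot.grab_frame("top")
    cv2.imwrite(fn,np.hstack([cv2.resize(a[90:290,170:370],(400,400)),cv2.resize(b[130:310,340:520],(400,400))]))
E
python3 - <<'E'
from lib import *
put("awlB",-1,-.018,.025); shot("pics/p1.png"); look(["awlA","brushA","brushB"],full=True)
E
```

```text
down guard False short 0.0002967424346177731 w 0.020366740448491575 [ 0.58537899 -0.65315609 -0.48308822]
t 24.5
awlA diff mean 1.1 p95 2
brushA diff mean 4.8 p95 21
brushB diff mean 1.1 p95 3
```

View pics/p1.png

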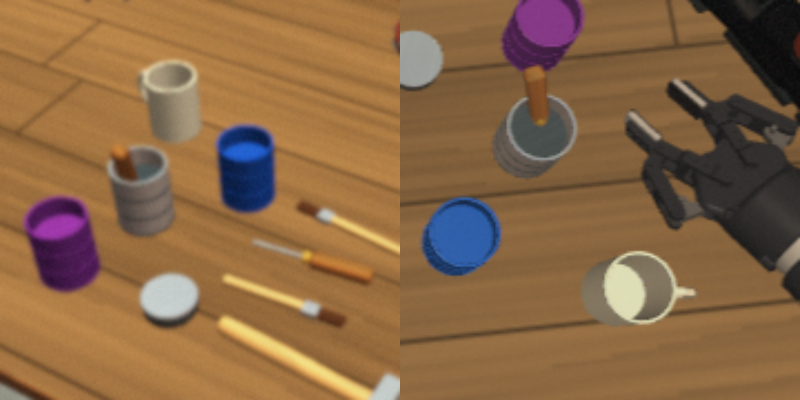

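Awl B stands in the steel tin with its handle up, leaning on the far rim at (537,90). The other tools haven't moved. Next is awl A.

```bash
python3 - <<'E'
from lib import *
s=pick("awlA"); above("awlA",s,.02,fwd=.006)
b=robot.grab_frame("wrist"); a=robot.grab_frame("scene")
put("awlA",s,.02,.025,fwd=.006,op=.036); shot("pics/p2.png"); look(["brushA","brushB"])
p=cv2.imread("pics/p2.png"); p[:150,250:400]=cv2.resize(b,(240,150))[:,45:195]; p[:150,:0]; cv2.imwrite("pics/p2.png",p)
E
```

```text
awlA s -1 dJ6 39.91191809726986 z [0.60783615 0.06190135 0.07654093] w 0.020519879086400468 60.677164793014526
lifted w 0.020494788922380103
above w 0.020163172759899484 [-0.64799291  0.41216306  0.31924181] t 32.6917
down guard False short 0.00031970144708683867 w 0.02008247446224319 [ 0.74084189 -0.20618074 -0.14035381]
t 37.9083
brushA diff mean 4.7 p95 21
brushB diff mean 1.1 p95 3
```

View pics/p2.png

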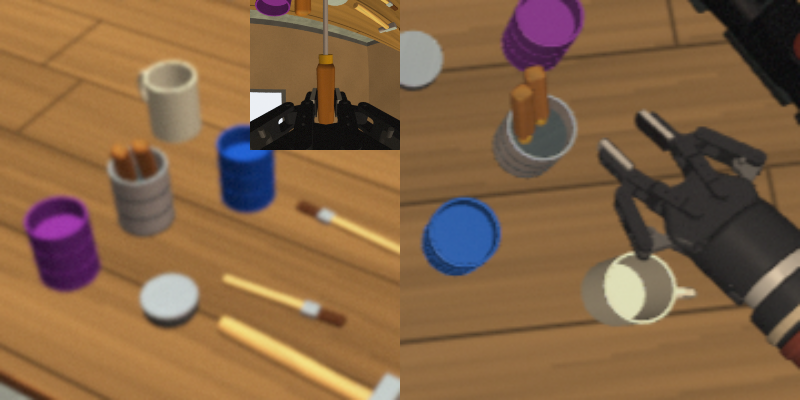

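Both awls now stand in the tin with handles up. Brush A is next.

```bash
python3 - <<'E'
from lib import *
s=pick("brushA"); above("brushA",s,-.016,fwd=.01,drop=.03)
b=robot.grab_frame("wrist")
put("brushA",s,-.016,.03,fwd=.01,op=.034); shot("pics/p3.png"); look(["brushB"])
p=cv2.imread("pics/p3.png"); p[:150,250:400]=cv2.resize(b,(240,150))[:,45:195]; cv2.imwrite("pics/p3.png",p)
E
```

```text
brushA s 1 dJ6 1.3362165693879007 z [0.6901729  0.0377672  0.07653239] w 0.010754333321517656 62.87340223789215
lifted w 0.010871720637904182
above w 0.010508074483255978 [-0.46774527  0.34916921  0.58821676] t 47.0583
down guard False short 0.000237900975833679 w 0.010693179903586921 [ 0.35707188  0.37312084 -0.51021743]
t 52.375
brushB diff mean 1.4 p95 3
```

View pics/p3.png

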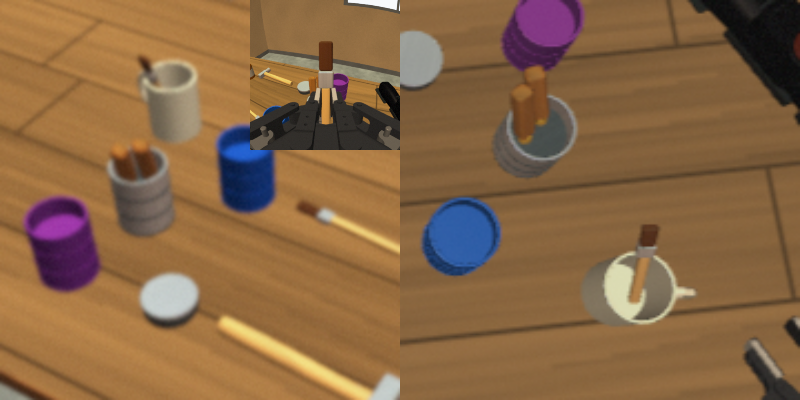

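Brush A stands in the mug with its bristles up at (648,236). Brush B is next.

```bash
python3 - <<'E'
from lib import *
s=pick("brushB"); above("brushB",s,.018,fwd=.004,drop=.03)
b=robot.grab_frame("wrist")
put("brushB",s,.018,.03,fwd=.004,op=.03); shot("pics/p4.png")
p=cv2.imread("pics/p4.png"); p[:150,250:400]=cv2.resize(b,(240,150))[:,45:195]; cv2.imwrite("pics/p4.png",p)
E
```

```text
brushB s 1 dJ6 176.99385664257852 z [0.52917214 0.01860566 0.07655305] w 0.010565983880088553 59.23843860626221
lifted w 0.010863490190667931
above w 0.011088358013214459 [-0.02352308 -0.81696294 -0.10540349] t 62.3333
down guard False short 0.0003127408788921959 w 0.010635141998603432 [ 1.94812599 -0.72547891  2.13213358]
t 67.625
```

View pics/p4.png

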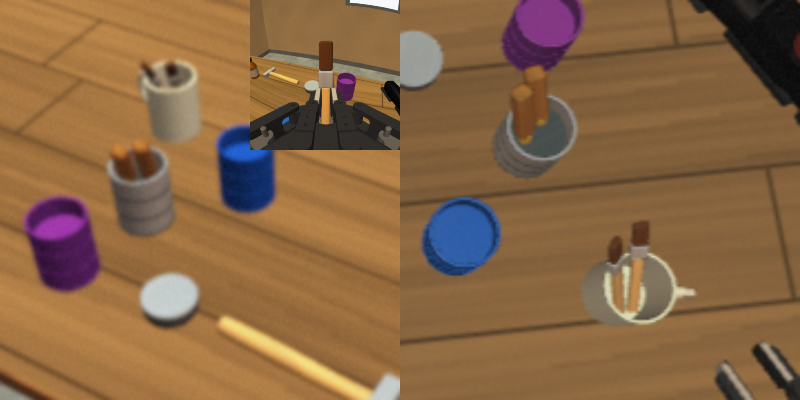

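Both brushes stand in the mug with bristles up. Next I locate the dropped lever ball precisely.

```bash
python3 - <<'E'
from lib import *
np.set_printoptions(precision=4,suppress=True)
robot.set_gripper(.085); g=np.array([.473,.338,.035]); obs=[]; ims=[]
for dx,dy in((-.06,.06),(-.06,-.10)):
    robot.move_pose([g[0]+dx,g[1]+dy,.28],[180,0,-168]); robot.pause(.3)
    c=cam("wrist"); im=robot.grab_frame("wrist"); p=proj(c,g); x,y=np.round(p).astype(int)
    w=im[y-35:y+35,x-35:x+35]; m=(w.max(2)<45).astype(np.uint8)
    n,l,st,ce=cv2.connectedComponentsWithStats(m); 
    print(p,[(np.round(ce[i]+[x-35,y-35],1),st[i,4],st[i,2:4]) for i in range(1,n) if st[i,4]>25])
    k=min([i for i in range(1,n) if st[i,4]>60],key=lambda i:np.linalg.norm(ce[i]-35)); obs.append((c,ce[k]+[x-35,y-35]))
    ims.append(cv2.resize(im[max(y-100,0):y+100,max(x-100,0):x+100],(400,400)))
print(tri(obs)); cv2.imwrite("pics/ball.png",np.hstack(ims))
E
```

```text
[257.8371 222.0517] [(array([257.4, 221.5]), np.int32(136), array([14, 14], dtype=int32)), (array([227.3, 251.2]), np.int32(101), array([10, 12], dtype=int32))]
[396.4161 249.4426] [(array([395.9, 249.1]), np.int32(129), array([13, 13], dtype=int32)), (array([419.8, 267.1]), np.int32(660), array([22, 39], dtype=int32))]
(array([0.4727, 0.3373, 0.0346]), [np.float64(0.12289838008760687), np.float64(0.12289838008751683)])
```

View pics/ball.png

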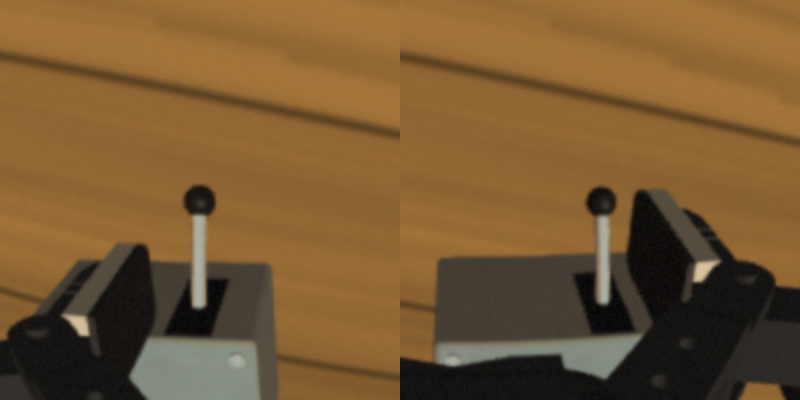

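The ball triangulates to (0.473, 0.337, 0.035), so the lever is fully dropped and the button press worked. I grip the ball and swing it up along its arc.

```bash
python3 - <<'E'
from lib import *
np.set_printoptions(precision=3,suppress=True)
B=np.array([.4727,.3373,.0346]); y=np.radians(11.8); h=np.array([np.cos(y),np.sin(y),0]); Z=np.array([0,0,1.]); t=np.radians(25)
z=h*np.sin(t)-Z*np.cos(t); x=-h*np.cos(t)-Z*np.sin(t); R=rpy(x,z)
piv=B+h*.0719; piv[2]=.070
ball=lambda a:piv+.08*(-h*np.cos(np.radians(a))+Z*np.sin(np.radians(a)))
T=lambda a:ball(a)-.054*z
robot.set_gripper(.05); robot.move_pose(B-.20*z,R); robot.line_to(B-.12*z); print(robot.line_to(B-.056*z,vel=.06,guard=8))
robot.set_gripper(0); o=robot.observe(); print("w",o["gripper_width"],o["gripper_force"])
f=0
for a in range(-20,27,6):
    robot.line_to(T(a),vel=.05); f=max(f,np.linalg.norm(robot.observe()["ft_force"]))
robot.line_to(T(27),vel=.03)
o=robot.observe(); print("maxF",f,o["ft_force"],"w",o["gripper_width"])
robot.set_gripper(.05); robot.pause(.3); p=robot.observe()["tool_pos"]; robot.line_to(p-.13*z,vel=.15)
obs=[]
for dx,dy in((-.06,.06),(-.06,-.10)):
    g=ball(26); robot.move_pose([g[0]+dx,g[1]+dy,.32],[180,0,-168]); robot.set_gripper(.085); robot.pause(.3)
    c=cam("wrist"); im=robot.grab_frame("wrist"); q=proj(c,g); u,v=np.round(q).astype(int)
    w=im[v-30:v+30,u-30:u+30]; n,l,st,ce=cv2.connectedComponentsWithStats((w.max(2)<45).astype(np.uint8))
    k=min([i for i in range(1,n) if st[i,4]>60],key=lambda i:np.linalg.norm(ce[i]-30)); obs.append((c,ce[k]+[u-30,v-30])); print(q,obs[-1][1],st[k])
print(tri(obs),"expect",g)
robot.move_pose([.45,.05,.45],[180,0,180]) if robot.ik([.45,.05,.45],[180,0,180]) is not None else None
robot.goto_joints([120,*robot.observe()["q"][1:]])
a=robot.grab_frame("scene"); b=robot.grab_frame("top"); cv2.imwrite("pics/end.png",np.vstack([a[80:310],b[110:310]])[:, :]); print(robot.observe()["time"])
E
```

```text
False
w 0.014609302024046245 58.3660626411438
maxF 6.570086130588529 [-0.179  0.243  0.606] w 0.00016786002803701385
[251.715 232.168] [257.579 214.517] [ 29   6  14  14 145]
[403.117 261.179] [396.639 241.917] [ 17   5  14  13 133]
(array([0.465, 0.336, 0.071]), [np.float64(0.06789676145310959), np.float64(0.06789676145304903)]) expect [0.473 0.337 0.105]
87.2167
```

View pics/end.png

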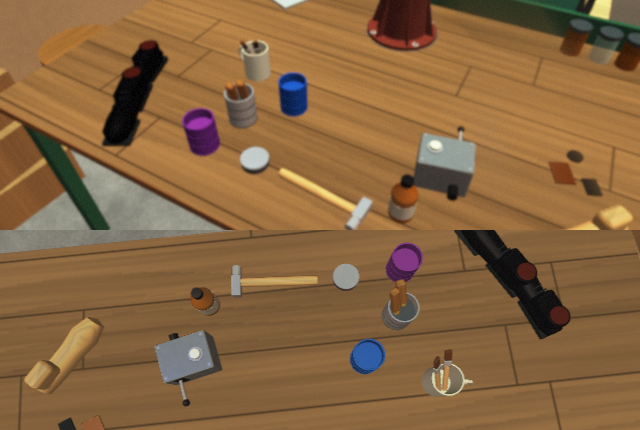

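The ball slipped out of the grip partway: it triangulates to z = 0.071, so the lever is stuck near its middle. I re-grip it deeper at that spot and finish the lift, checking the grip width along the way.

```bash
cat >> lib.py <<'E'
y_=np.radians(11.8); h_=np.array([np.cos(y_),np.sin(y_),0]); Z_=np.array([0,0,1.])
piv=np.array([.4727,.3373,.0])+h_*.0719; piv[2]=.070
ball=lambda a:piv+.08*(-h_*np.cos(np.radians(a))+Z_*np.sin(np.radians(a)))
def findball(z=.32):
    obs=[]
    for dx,dy in((-.06,.06),(-.06,-.10)):
        g=ball(0); robot.move_pose([g[0]+dx,g[1]+dy,z],[180,0,-168]); robot.set_gripper(.085); robot.pause(.3)
        c=cam("wrist"); im=robot.grab_frame("wrist"); u,v=np.round(proj(c,g)).astype(int)
        w=im[v-35:v+35,u-35:u+35]; n,l,st,ce=cv2.connectedComponentsWithStats((w.max(2)<45).astype(np.uint8))
        k=min([i for i in range(1,n) if 90<st[i,4]<260 and abs(st[i,2]-st[i,3])<3],key=lambda i:np.linalg.norm(ce[i]-35)); obs.append((c,ce[k]+[u-35,v-35]))
    return tri(obs)
E
python3 - <<'E'
from lib import *
np.set_printoptions(precision=3,suppress=True)
B,e=findball(); print(B,e)
a0=np.degrees(np.arctan2(B[2]-.07,np.dot(piv-B,h_))); print("angle",a0)
t=np.radians(25); z=h_*np.sin(t)-Z_*np.cos(t); x=-h_*np.cos(t)-Z_*np.sin(t); R=rpy(x,z); D=.049
robot.set_gripper(.05); robot.move_pose(B-.20*z,R); robot.line_to(B-.12*z); print(robot.line_to(B-D*z,vel=.06,guard=8))
robot.set_gripper(0); o=robot.observe(); print("w",o["gripper_width"],o["ft_force"])
for a in np.arange(a0+4,28,4):
    robot.line_to(ball(a)-D*z,vel=.05); o=robot.observe(); print(round(a),o["gripper_width"].round(4),o["ft_force"])
robot.set_gripper(.05); robot.pause(.3); p=robot.observe()["tool_pos"]; robot.line_to(p-.13*z,vel=.15)
print(findball(),ball(26),robot.observe()["time"])
E
```

```text
[0.465 0.336 0.071] [np.float64(0.024907591757704364), np.float64(0.024907591757746327)]
angle 0.9321495147220673
False
w 0.014841544433843815 [-1.151  2.619  0.268]Traceback (most recent call last):
  File "<stdin>", line 9, in <module>
AttributeError: 'float' object has no attribute 'round'
```

```bash
python3 - <<'E'
from lib import *
np.set_printoptions(precision=3,suppress=True)
t=np.radians(25); z=h_*np.sin(t)-Z_*np.cos(t); D=.049
print(robot.observe()["gripper_width"])
for a in range(8,29,4):
    robot.line_to(ball(a)-D*z,vel=.05); o=robot.observe(); print(a,round(o["gripper_width"],4),o["ft_force"])
robot.set_gripper(.05); robot.pause(.3); p=robot.observe()["tool_pos"]; robot.line_to(p-.13*z,vel=.15)
print(findball(),ball(26),robot.observe()["time"])
E
```

```text
0.01441416643058064
8 0.0146 [ 5.188  6.022 -2.739]
12 0.0147 [ 1.01   5.258 -3.149]
16 0.0148 [-4.771  3.955 -1.258]
20 0.0147 [-6.026  2.81   0.376]
24 0.0147 [-9.087  1.874  1.959]
28 0.0148 [-6.146  3.097  0.196]Traceback (most recent call last):
  File "<stdin>", line 8, in <module>
  File "lib.py", line 96, in findball
    k=min([i for i in range(1,n) if 90<st[i,4]<260 and abs(st[i,2]-st[i,3])<3],key=lambda i:np.linalg.norm(ce[i]-35)); obs.append((c,ce[k]+[u-35,v-35]))
ValueError: min() iterable argument is empty
```

```bash
sed -i 's/g=ball(0);/g=ball(A);/; s/def findball(z=.32)/def findball(z=.32,A=26)/; s/90<st\[i,4\]<260 and abs(st\[i,2\]-st\[i,3\])<3/90<st[i,4]<350 and abs(st[i,2]-st[i,3])<5/' lib.py
python3 - <<'E'
from lib import *
np.set_printoptions(precision=4,suppress=True)
print(findball(),ball(26))
robot.move_pose([.45,.05,.45],[180,0,180])
robot.goto_joints([120,*robot.observe()["q"][1:]])
a=robot.grab_frame("scene"); b=robot.grab_frame("top"); c=b[225:300,140:240]
o=np.vstack([a[80:310],b[110:310]]); o[:150,:200]=cv2.resize(c,(200,150)); cv2.imwrite("pics/end2.png",o); print(robot.observe()["time"])
print(proj(cam("top"),ball(26)),proj(cam("top"),ball(0)),proj(cam("scene"),ball(26)))
E
```

```text
Traceback (most recent call last):
  File "lib.py", line 96, in findball
    k=min([i for i in range(1,n) if 90<st[i,4]<350 and abs(st[i,2]-st[i,3])<5],key=lambda i:np.linalg.norm(ce[i]-35)); obs.append((c,ce[k]+[u-35,v-35]))
ValueError: min() iterable argument is empty
```

Probably the ball blends with the dark finger in that view. I'll move the arm clear and check from the fixed cameras instead.

```bash
python3 - <<'E'
from lib import *
np.set_printoptions(precision=4,suppress=True)
robot.move_pose([.45,.05,.45],[180,0,180])
robot.goto_joints([120,*robot.observe()["q"][1:]]); robot.pause(.3)
a=robot.grab_frame("scene"); b=robot.grab_frame("top"); c=b[225:300,140:240]
o=np.vstack([a[80:310],b[110:310]]); o[:150,:200]=cv2.resize(c,(200,150)); cv2.imwrite("pics/end2.png",o); print(robot.observe()["time"])
for g in (26,0,-26): print(g,proj(cam("top"),ball(g)),proj(cam("scene"),ball(g)))
obs=[]
for n,im in(("top",b),("scene",a)):
    q=proj(cam(n),ball(26)); u,v=np.round(q).astype(int); w=im[v-12:v+13,u-12:u+13]
    k,l,st,ce=cv2.connectedComponentsWithStats((w.max(2)<60).astype(np.uint8)); i=1+np.argmax(st[1:,4]); print(n,ce[i]+[u-12,v-12],st[i]); obs.append((cam(n),ce[i]+[u-12,v-12]))
print(tri(obs),ball(26))
E
```

```text
108.3417
26 [181.6121 278.6564] [463.2786 201.5082]
0 [187.0677 282.1147] [460.572  209.0669]
-26 [190.6443 279.2673] [457.5125 220.5322]
top [180.75   279.1389] [ 8  9  7  7 36]
scene [462.6667 201.6667] [11 11  2  2  3]
(array([0.4724, 0.3377, 0.1047]), [np.float64(1.8598280381921588), np.float64(1.8598280381921026)]) [0.4727 0.3373 0.1051]
```

View pics/end2.png

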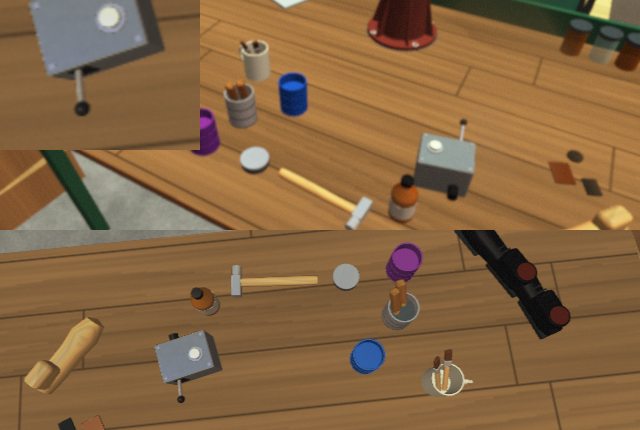

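The lever is fully up: the ball measures z = 0.105, as expected. All four tools stand in their containers, and the polish, glue and hammer are undisturbed.

```bash
python3 -c "
from plant import robot
print(robot.job_done())"
```

```text
the job is handed in; nothing more can be done
None
```

I handed the job in at about 108 s: power tripped first, both brushes bristles-up in the mug, both awls spike-down in the steel tin, then the lever lifted fully up (it slipped from the grip once midway and needed a second lift), with the polish, glue and hammer left where they were.

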